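Find the loose bar in the case, rack the bar stock and shut the case

ROBOT

A 6-joint arm with a two-finger parallel gripper is mounted at the origin on a cart in front of the work surface, level with it; the furniture and walls round the work are solid. World frame = base frame: x ahead of the robot, y to its left, z up, the work surface at z = 0. Lengths are in m, angles in rad, forces in N, time in s.
With the tool pointing down it reaches from about 0.35 to 0.85 m from the base axis. Payload 8.1 kg.
Tool frame: the origin (TCP) lies on the centre line of the jaws, within the pads' length; the fingertips stand 22 mm ahead of it and the grasp point (between the pads) lies 3 mm ahead of it; z points along the fingers, y is the line along which they close (so a half turn about z gives the same grasp; the last joint's range is limited). The gripper opens to 93 mm and grips with 3 to 60 N. Pads are 15 mm wide; open, the fingers measure 128 mm over their backs; the gripper's body (75 mm by 188 mm) begins 65 mm behind the grasp point.
Start: joints at [1.2, 0.13, 1.488, -0, 1.523, -0.085], TCP at [0.169, 0.576, 0.241] pointing down, gripper open.
Joint ranges: [-2.96, 2.96], [-0.89, 2.26], [0.02, 2.5], [-1.34, 4.48], [0, 2.73], [-2.66, 2.66]. Speed limits (rad/s): [2.39, 2.39, 2.79, 3.14, 3.14, 3.14].

INTERFACE

Orientations are given as a rotation vector (axis times angle).
In Python, from plant import robot gives the robot as it stands.
- The arm moves only by the tool inch_along, called after ">>>" by a JSON object that holds its "op" and its "data", one argument or row to a line. Schema: {"type":"object","properties":{"motion":{"type":"array","items":{"type":"array","items":{"type":"number"},"minItems":5,"maxItems":5},"minItems":1,"maxItems":20},"grip_n":{"type":"number"},"only":{"type":"string"},"quiet":{"type":"boolean"},"lines":{"type":"string"}},"required":["motion"],"additionalProperties":false}. motion is a list of rows, 1 to 20 of them, each of 5 numbers: the finger opening in m, then dx, dy, dz in shares of the most that a row can go, 1 being 50 mm, then a turn about the tool's z in units of 0.25 rad; each row shifts and turns the commanded pose from where the row before left it, along the tool's axes as they then stand; what a row does not reach is not made up. A row lasts 1/10 s, in which the tool goes at most 0.05 m and 0.15 rad, less where a joint would pass 70% of its speed; a pose out of reach is approached as far as the arm can. The fingers move at their own pace and stop on an object; grip_n is the grip in N (left out, the last holds). Time passes only in rows, so rows that do not move let the fingers close. The tool returns the time, the measured TCP pose, the force, the opening and the grip force at its end. only (a regular expression) keeps the lines of the reply that match it, lines (a string "A,B") keeps lines A to B, and quiet returns only ok. Input that does not fit is refused with a message, and nothing moves.
- robot.read_state(): the state, without advancing time (a new reading comes with each control period).
- robot.read_camera(name): name is "scene" or "top"; returns a dict with "image" (400x640x3 uint8, red, green, blue), "fx", "fy", "cx", "cy" (pixels), "R" (3x3) and "t" (3): a world point X has camera coordinates R X + t. Camera axes: x right, y down, z forward; pixel columns grow to the right and rows downward; lengths in m; the calibration is good to about 2 mm. A picture is of the moment at which its call begins. There is no depth.
- robot.close_job(): hands the job in; it is judged then, once.
The state is a dict: "t": time; "q": joint angles; "dq": joint speeds; "joint_torque": joint torques, N m; "tool_pos": TCP position; "orientation": TCP orientation; "force": force on the tool from outside, world axes, zero at the start; "wrist_torque": the same for the moment, N m; "opening": finger opening in m; "gripper_force": force on a finger pad.
Only numpy, scipy, OpenCV 4.12 (cv2) and the standard library are available. Lean on these libraries where they do the work, as an engineer would, in place of code of your own. Each camera call takes 0.05 s, during which the arm holds its last target. There are 200 camera calls.

TASK

One of the three look-alike bars in the deep case is loose, while the other two are its own bolted-down rails: feel out which one comes free and take it out of the case. Snap that bar and every square bar lying on the bench sideways into the spring-clip rack, each one centred in a pair of clips of its own and pressed fully down. When the loose bar is out, gently lower the lid until the case is fully shut, and do not knock over the oil bottle.

Things in the scene. Friction and masses are not known exactly. Their poses are not given: they have to be found in the camera images.
- case: Deep opaque grey case fixed to the bench, 182 mm (its x) by 280 mm (its y) by 55 mm high outside, walls and floor 5 mm thick; origin at the centre of its underside. The lid is hinged on the top edge of the +x wall, away from the robot. The case stands left or right of the middle, the rack on the other side.
- lid (a joint): Angle of the lid: 0 shut flat on the case, grows as it opens, 1.9 its stop; starts wide open, a little past upright. The hinge is stiff: the lid stays where it is left; about 2 N at its free edge moves it. Lid 182 mm long from the hinge line, 280 mm wide, 6 mm thick.
- lid_hinge (a point): Point on the lid's hinge line, at the middle of its length and on the lid's underside (55 mm above the bench); turns with the lid: its -x axis runs in the lid from the hinge to the free edge, z is the normal of the lid's outer face, y lies along the hinge.
- lid_handle (a point): Middle of the round knob on the lid's outer face: 28 mm diameter head, reaching to 43 mm off the face, 30 mm from the free edge, halfway along it.
- bar_a_mid (a point): One of three look-alike square aluminium bars on the case floor, along the case's x, 30 mm or more apart; 24 mm wide, 140 long, 25 high, 0.15 to 0.28 kg. Exactly one of bar_a, bar_b, bar_c is loose (varies from start to start); the others are bolted from below, which nothing shows, and give only 1 to 2 mm when pushed or lifted. This point: the bar's centre; y along its length, z up.
- bar_b_mid (a point): One of three look-alike square aluminium bars on the case floor, along the case's x, 30 mm or more apart; 24 mm wide, 140 long, 25 high, 0.15 to 0.28 kg. Exactly one of bar_a, bar_b, bar_c is loose (varies from start to start); the others are bolted from below, which nothing shows, and give only 1 to 2 mm when pushed or lifted. This point: the bar's centre; y along its length, z up.
- bar_c_mid (a point): One of three look-alike square aluminium bars on the case floor, along the case's x, 30 mm or more apart; 24 mm wide, 140 long, 25 high, 0.15 to 0.28 kg. Exactly one of bar_a, bar_b, bar_c is loose (varies from start to start); the others are bolted from below, which nothing shows, and give only 1 to 2 mm when pushed or lifted. This point: the bar's centre; y along its length, z up.
- rack: Rack fixed to the bench: base 150 (its x) by 250 (y) by 6 mm; four places 64 mm apart along y, each for one bar lying along x. A place has two spring clips, 45 mm either side of its middle (14 mm wide; 76 mm between is free for fingers), open upwards, tips 56 mm above the bench. Push a bar straight down with 10 to 25 N till it rests on the seats, 14 mm above the bench. Origin: centre of underside.
- slot_1 (a point): Place 1 of the rack, counted from -y: where the centre of a fully seated bar lies (26.5 mm above the bench); axes as the rack's.
- slot_2 (a point): Place 2 of the rack, counted from -y: where the centre of a fully seated bar lies (26.5 mm above the bench); axes as the rack's.
- slot_3 (a point): Place 3 of the rack, counted from -y: where the centre of a fully seated bar lies (26.5 mm above the bench); axes as the rack's.
- slot_4 (a point): Place 4 of the rack, counted from -y: where the centre of a fully seated bar lies (26.5 mm above the bench); axes as the rack's.
- stock_1_mid (a point): Loose sawn aluminium square bar lying flat on the bench between the case and the rack, two or three such bars are there (absent: None from the start); 24 mm wide, 140 mm long, 25 mm high, 0.15 to 0.28 kg. This point is the bar's centre; y runs along its length, z up.
- stock_2_mid (a point): Loose sawn aluminium square bar lying flat on the bench between the case and the rack, two or three such bars are there (absent: None from the start); 24 mm wide, 140 mm long, 25 mm high, 0.15 to 0.28 kg. This point is the bar's centre; y runs along its length, z up.
- stock_3_mid (a point): Loose sawn aluminium square bar lying flat on the bench between the case and the rack, two or three such bars are there (absent: None from the start); 24 mm wide, 140 mm long, 25 mm high, 0.15 to 0.28 kg. This point is the bar's centre; y runs along its length, z up.
- oil_bottle: Small upright oil bottle with a spout, 57 mm diameter, 156 mm tall, behind the loose bars; a bystander. Origin: centre of its underside, z up.

How it is judged:
On the way, in this order (a step that is already met when the one before it is completed fails the run):
1. the loose bar is lifted clear out of the case (z of any of bar_a_mid, bar_b_mid, bar_c_mid in the frame of case above 0.075 m), for 0.2 s.
2. then the lid is lowered fully shut (value of joint lid below 0.05 rad), for 0.2 s.
At the end, for the whole second after the job is handed in: The bar that was loose in the case and every bar from the bench lie each in a pair of clips of the rack: the bar's centre within 15 mm of the place's centre and within 4 mm of its seated height, its length within 0.07 rad of the rack's x; the lid is shut to within 0.05 rad (z of stock_1_mid in the frame of rack between 0.0225 and 0.0305 m and angle between the y axis of each of stock_1_mid, stock_2_mid, stock_3_mid and the x axis of rack, either way round below 0.07 rad and (horizontal distance between stock_1_mid and slot_1 below 0.015 m or horizontal distance between stock_1_mid and slot_2 below 0.015 m or horizontal distance between stock_1_mid and slot_3 below 0.015 m or horizontal distance between stock_1_mid and slot_4 below 0.015 m) and z of stock_2_mid in the frame of rack between 0.0225 and 0.0305 m and (horizontal distance between stock_2_mid and slot_1 below 0.015 m or horizontal distance between stock_2_mid and slot_2 below 0.015 m or horizontal distance between stock_2_mid and slot_3 below 0.015 m or horizontal distance between stock_2_mid and slot_4 below 0.015 m) and z of stock_3_mid in the frame of rack between 0.0225 and 0.0305 m and (horizontal distance between stock_3_mid and slot_1 below 0.015 m or horizontal distance between stock_3_mid and slot_2 below 0.015 m or horizontal distance between stock_3_mid and slot_3 below 0.015 m or horizontal distance between stock_3_mid and slot_4 below 0.015 m) and ((z of bar_a_mid in the frame of rack between 0.0225 and 0.0305 m and angle between the y axis of bar_a_mid and the x axis of rack, either way round below 0.07 rad and (horizontal distance between bar_a_mid and slot_1 below 0.015 m or horizontal distance between bar_a_mid and slot_2 below 0.015 m or horizontal distance between bar_a_mid and slot_3 below 0.015 m or horizontal distance between bar_a_mid and slot_4 below 0.015 m)) or (z of bar_b_mid in the frame of rack between 0.0225 and 0.0305 m and angle between the y axis of bar_b_mid and the x axis of rack, either way round below 0.07 rad and (horizontal distance between bar_b_mid and slot_1 below 0.015 m or horizontal distance between bar_b_mid and slot_2 below 0.015 m or horizontal distance between bar_b_mid and slot_3 below 0.015 m or horizontal distance between bar_b_mid and slot_4 below 0.015 m)) or (z of bar_c_mid in the frame of rack between 0.0225 and 0.0305 m and angle between the y axis of bar_c_mid and the x axis of rack, either way round below 0.07 rad and (horizontal distance between bar_c_mid and slot_1 below 0.015 m or horizontal distance between bar_c_mid and slot_2 below 0.015 m or horizontal distance between bar_c_mid and slot_3 below 0.015 m or horizontal distance between bar_c_mid and slot_4 below 0.015 m))) and value of joint lid below 0.05 rad); the robot touches nothing.
It fails at once if the lid is slammed (faster than 3 rad/s) (velocity of joint lid below -3 rad/s).
It fails at once if the oil bottle is knocked over (angle between oil_bottle's own z axis and vertical above 0.6 rad).
Of bolt_a, bolt_b, bolt_c only 2 to 2 are there at a start; the rules pass over those that are not, and their reading is None.
Of stock_1, stock_2, stock_3 only 2 to 3 are there at a start; the rules pass over those that are not, and their reading is None.
At some moment in a run one of stock_1, stock_2, stock_3 may be knocked a few centimetres aside while the robot is not near it.
Once in a run the grip may slacken for a moment while it holds something.
It also fails if it takes over 210 s, if anything falls off the work surface, if the arm or the gripper's body presses on something with over 40 N, if the wrist force passes 120 N, or if a joint passes its speed limit or range.

## Working session

There is one attempt and no reset: what is moved stays moved. The work goes in short steps, Python scripts to look and compute and a tool call to move; the robot and the scene stay as the last step left them, time stands still between calls to the robot, and variables do not carry over. Pictures are saved under pics/ and viewed, at most 14 in all, crops included, and the job is handed in when it is done.

```bash
ls; mkdir -p pics; cat > h.py <<'E'
import numpy as np, cv2
from plant import robot
def snap(name,cam,crop=None,scale=1):
    c=robot.read_camera(cam); im=c["image"]
    np.savez(f"pics/{name}.npz",**{k:np.array(c[k]) for k in c})
    v=im[...,::-1]
    if crop: v=v[crop[1]:crop[3],crop[0]:crop[2]]
    cv2.imwrite(f"pics/{name}.png",cv2.resize(v,None,fx=scale,fy=scale,interpolation=cv2.INTER_CUBIC))
    return c
def load(name): return dict(np.load(f"pics/{name}.npz"))
def px2w(c,u,v,z):
    R=np.array(c["R"]);t=np.array(c["t"])
    d=R.T@np.array([(u-c["cx"])/c["fx"],(v-c["cy"])/c["fy"],1]); o=-R.T@t
    return o+d*(z-o[2])/d[2]
def w2px(c,X):
    p=np.array(c["R"])@np.array(X)+np.array(c["t"]); return np.array([c["fx"]*p[0]/p[2]+c["cx"],c["fy"]*p[1]/p[2]+c["cy"]])
E
python3 - <<'E'
from h import *
for n in("top","scene"):
    c=snap(n+"0",n); print(n,c["fx"],c["cx"],c["cy"],-np.array(c["R"]).T@c["t"],np.array(c["R"]).round(3).tolist())
s=robot.read_state();print(s)
E
```

```text
pics
plant.py
top 507.75122895233574 315.2721347259314 191.5451633141101 [0.3916998  0.0107859  1.40510992] [[-0.02, -1.0, 0.015], [-0.985, 0.017, -0.173], [0.172, -0.018, -0.985]]
scene 510.974683230455 320.83279395239055 199.7647209579599 [-0.28750585 -0.94925282  1.13246185] [[0.727, -0.687, -0.014], [-0.441, -0.452, -0.775], [0.526, 0.57, -0.631]]
{'t': 0.1, 'q': array([ 1.19958082e+00,  1.31090119e-01,  1.48917961e+00, -1.69361026e-05,
        1.52301849e+00, -8.53995185e-02]), 'dq': array([-0.00061385, -0.00025003, -0.00172606,  0.00142844, -0.00024774,
       -0.00012105]), 'joint_torque': array([ 1.01137637e-03, -5.61342931e+01, -4.93096232e+01,  7.69779319e-02,
        2.92220281e-02, -7.55425162e-07]), 'tool_pos': array([0.16897015, 0.57520606, 0.23968459]), 'orientation': array([-4.47378368e-01, -3.10920290e+00,  2.59997352e-03]), 'force': array([-0.71135749,  1.02248029, -0.53748801]), 'wrist_torque': array([-0.00888462, -0.02248802, -0.05634538]), 'gripper_force': 0.0, 'opening': 0.09299639638490408}
```

View pics/top0.png

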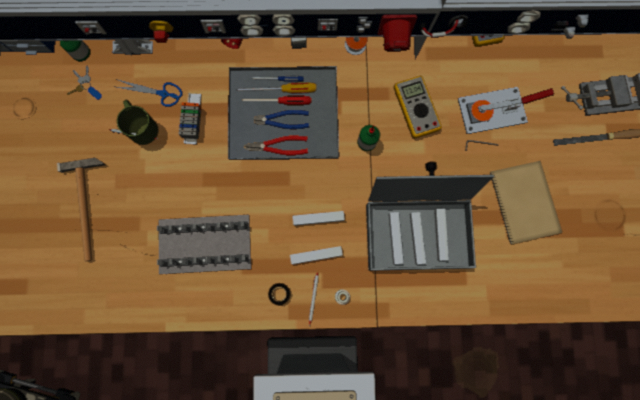

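View pics/scene0.png

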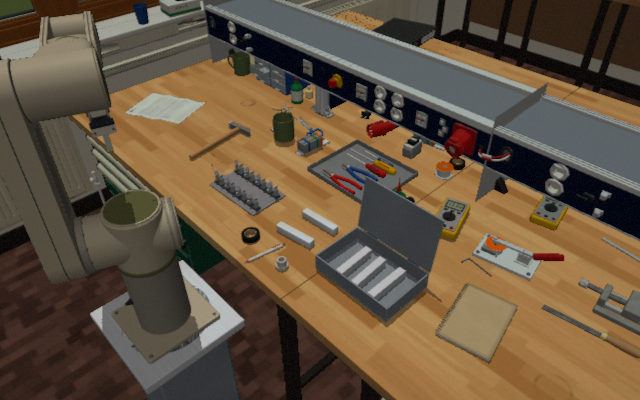

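The top view shows the rack at about (205,244), with bench bars at (318,219) and (316,256). The case is at about (420,237), holding bars at (396,238), (419,238) and (442,235). The lid is upright along row 180–200 with its knob at (431,168), and the bottle is at (369,137). Only two bench bars are there.

```bash
python3 - <<'E'
from h import *
c=load("top0"); im=c["image"]
mn=im.min(2).astype(int);mx=im.max(2).astype(int)
m=((mn>150)&(mx-mn<45)).astype(np.uint8)
n,l,st,ce=cv2.connectedComponentsWithStats(m)
for i in range(1,n):
    if st[i,4]>300 and 180<ce[i][1]<290 and ce[i][0]<480:
        pts=np.argwhere(l==i)[:,::-1].astype(np.float32)
        (r)=cv2.minAreaRect(pts); z=0.03 if ce[i][0]>380 else 0.025
        b=np.array([px2w(c,*p,z)[:2] for p in cv2.boxPoints(r)])
        e=[np.linalg.norm(b[k]-b[k-1]) for k in range(4)]
        k=int(np.argmax(e)); d=b[k]-b[k-1]
        print(ce[i].round(1),st[i,4],"ctr",px2w(c,*ce[i],z).round(4),"len",np.round(e,4),"ang",round(np.degrees(np.arctan2(d[1],d[0])),1))
v=im[...,::-1]
a=cv2.resize(v[205:285,145:265],None,fx=6,fy=6,interpolation=cv2.INTER_CUBIC)
cv2.imwrite("pics/rack.png",a)
a=cv2.resize(v[155:280,355:500],None,fx=5,fy=4.8,interpolation=cv2.INTER_CUBIC)
a=cv2.resize(v[155:275,355:500],None,fx=5,fy=5,interpolation=cv2.INTER_CUBIC)
cv2.imwrite("pics/case.png",a)
E
```

```text
[442. 234.] 326 ctr [ 0.5091 -0.3574  0.03  ] len [0.1315 0.0185 0.1315 0.0182] ang 179.7
[317.7 217.2] 376 ctr [ 0.5619 -0.0203  0.025 ] len [0.0211 0.1352 0.0211 0.1349] ang -85.7
[396.1 237.6] 334 ctr [ 0.5018 -0.2319  0.03  ] len [0.1342 0.0189 0.1343 0.0186] ang -177.4
[418.1 237.8] 337 ctr [ 0.5002 -0.2916  0.03  ] len [0.135  0.0191 0.1351 0.0188] ang -176.6
[315.2 254.5] 388 ctr [ 0.4606 -0.0115  0.025 ] len [0.0211 0.1352 0.0212 0.1349] ang -81.3
```

View pics/rack.png

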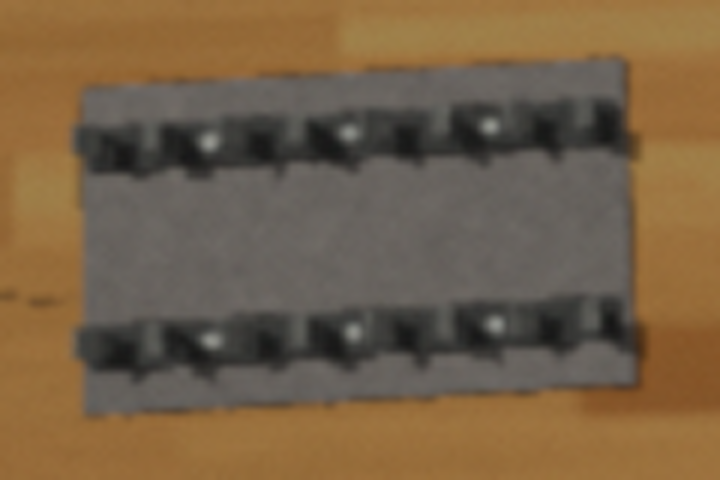

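View pics/case.png

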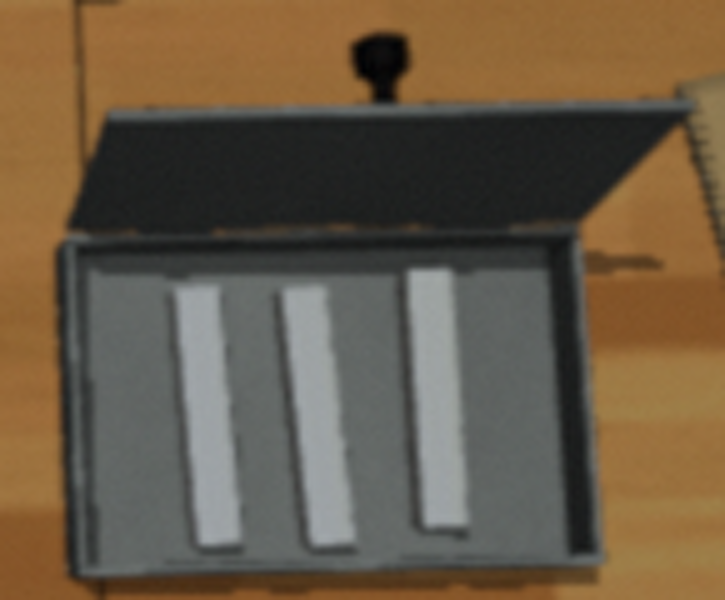

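```bash
python3 - <<'E'
from h import *
c=load("top0")
def q(pts,o,f,z): return np.array([px2w(c,o[0]+(x+.5)/f-.5,o[1]+(y+.5)/f-.5,z)[:2] for x,y in pts])
def rep(n,b):
    print(n,b.round(4).tolist(),"ctr",b.mean(0).round(4),"len",[round(float(np.linalg.norm(b[k]-b[k-1])),4) for k in range(4)])
    d=(b[0]+b[3]-b[1]-b[2]); e=b[0]+b[1]-b[2]-b[3]
    ay=np.arctan2(-d[0],d[1]); ax=np.arctan2(e[1],e[0]); print(" yaw",ax.round(4),ay.round(4)); return b.mean(0),(ay+ax)/2
r,a=rep("rack",q([(85,88),(626,60),(636,385),(87,415)],(145,205),6,.006))
for i in range(4):
    y=(i-1.5)*.064; P=r+y*np.array([-np.sin(ay:=a),np.cos(a)]); print("slot",i+1,P.round(4))
C,a2=rep("case",q([(65,237),(578,232),(603,563),(75,578)],(355,155),5,.055))
# lid free edge
for k in [(108,115),(690,104)]:
  for z in (.22,.23,.235): print("lidedge",k,z,q([k],(355,155),5,z).round(4))
for z in(.19,.2,.21): print("knob",z,q([(380,50)],(355,155),5,z).round(4))
print("bottle",px2w(c,369,130,.15).round(3),px2w(c,369,145,.1).round(3))
from scipy.spatial.transform import Rotation as Ro
print(Ro.from_rotvec(robot.read_state()["orientation"]).as_matrix().round(3))
E
```

```text
rack [[0.5663, 0.4178], [0.5749, 0.1696], [0.4264, 0.1647], [0.4178, 0.412]] ctr [0.4963 0.291 ] len [0.1487, 0.2483, 0.1486, 0.2474]
 yaw 0.0362 0.0346
slot 1 [0.4997 0.1951]
slot 2 [0.4974 0.259 ]
slot 3 [0.4952 0.323 ]
slot 4 [0.4929 0.387 ]
case [[0.5969, -0.155], [0.5948, -0.4329], [0.4177, -0.4333], [0.4153, -0.1534]] ctr [ 0.5062 -0.2937] len [0.1816, 0.278, 0.1771, 0.2799]
 yaw -0.0032 0.0005
lidedge (108, 115) 0.22 [[ 0.6304 -0.1575]]
lidedge (108, 115) 0.23 [[ 0.6283 -0.1561]]
lidedge (108, 115) 0.235 [[ 0.6273 -0.1553]]
lidedge (690, 104) 0.22 [[ 0.6311 -0.4371]]
lidedge (690, 104) 0.23 [[ 0.6291 -0.4334]]
lidedge (690, 104) 0.235 [[ 0.6281 -0.4315]]
knob 0.19 [[ 0.6668 -0.2972]]
knob 0.2 [[ 0.6645 -0.2947]]
knob 0.21 [[ 0.6623 -0.2921]]
bottle [ 0.769 -0.154  0.15 ] [ 0.743 -0.159  0.1  ]
[[-0.959  0.282 -0.001]
 [ 0.282  0.959 -0.002]
 [ 0.    -0.002 -1.   ]]
```

```bash
cat >> h.py <<'E'
from scipy.spatial.transform import Rotation as Ro
def phi():
    M=Ro.from_rotvec(robot.read_state()["orientation"]).as_matrix(); return np.degrees(np.arctan2(M[1,1],M[0,1]))
def go(*wps):
    """wps: (x,y,z,phi deg); prints turn, then dx dy dz in tool axes after that turn"""
    s=robot.read_state(); p=np.array(s["tool_pos"]); f=phi()
    print("at",p.round(4),round(f,2),"F",np.round(s["force"],1),"t",round(s["t"],2))
    for w in wps:
        d=np.array(w[:3])-p; a=np.radians(w[3])
        print("turn",round(-np.radians(w[3]-f),4),"d",np.round([-np.sin(a)*d[0]+np.cos(a)*d[1],np.cos(a)*d[0]+np.sin(a)*d[1],-d[2]],4))
        p=np.array(w[:3]); f=w[3]
E
python3 -c "
from h import *
go((.5,.2,.24,92.6),(.5018,-.2319,.15,92.6),(.5018,-.2319,.0285,92.6))"
```

```text
at [0.169  0.5752 0.2397] 73.62 F [-0.7  1.  -0.5] t 0.1
turn -0.3312 d [-3.137e-01 -3.898e-01 -3.000e-04]
turn -0.0 d [ 0.0178 -0.4315  0.09  ]
turn -0.0 d [-0.      0.      0.1215]
```
dy=-0.39?? tool y = (cos92.6, sin92.6) ~ (0,1) : dy = -.375ish. Right (move -y world). dx: tool x =(-1,0): -.31. good.

The rows are not in the units I measure in: shifts go in shares of 50 mm and turns go in units of 0.25 rad. I convert before sending: -0.03248 m is -0.6496, -0.02614 m is -0.5228, -0.11 rad is -0.44.

>>> {"op": "inch_along", "data": {
  "motion": [
    [0.05, 0, 0, 0, -0.44],
    [0.05, 0, 0, 0, -0.44],
    [0.05, 0, 0, 0, -0.444],
    [0.05, -0.5228, -0.6496, 0, 0],
    [0.05, -0.5228, -0.6496, 0, 0],
    [0.05, -0.5228, -0.6496, 0, 0],
    [0.05, -0.5228, -0.6496, 0, 0],
    [0.05, -0.5228, -0.6496, 0, 0],
    [0.05, -0.5228, -0.6496, 0, 0],
    [0.05, -0.5228, -0.6496, 0, 0],
    [0.05, -0.5228, -0.6496, 0, 0],
    [0.05, -0.5228, -0.6496, 0, 0],
    [0.05, -0.5228, -0.6496, 0, 0],
    [0.05, -0.5228, -0.6496, 0, 0],
    [0.05, -0.5228, -0.6496, 0, 0]
  ],
  "grip_n": 40
}}

```text
t: 1.6
tool_pos: [0.5008, 0.1989, 0.2403]
orientation: [0.071, -3.14, 0.0]
force: [0.9, 0.7, -0.1]
opening: 0.05
gripper_force: 0.0
```

>>> {"op": "inch_along", "data": {
  "motion": [
    [0.046, 0.03, -0.72, 0.15, 0],
    [0.046, 0.03, -0.72, 0.15, 0],
    [0.046, 0.03, -0.72, 0.15, 0],
    [0.046, 0.03, -0.72, 0.15, 0],
    [0.046, 0.03, -0.72, 0.15, 0],
    [0.046, 0.03, -0.72, 0.15, 0],
    [0.046, 0.03, -0.72, 0.15, 0],
    [0.046, 0.03, -0.72, 0.15, 0],
    [0.046, 0.03, -0.72, 0.15, 0],
    [0.046, 0.03, -0.72, 0.15, 0],
    [0.046, 0.03, -0.72, 0.15, 0],
    [0.046, 0.03, -0.72, 0.15, 0],
    [0.046, 0, 0, 0, 0],
    [0.046, 0, 0, 0, 0]
  ]
}}

```text
t: 3.0
tool_pos: [0.501, -0.2321, 0.1499]
orientation: [0.068, -3.14, -0.002]
force: [-0.0, 0.2, 0.4]
opening: 0.0462
gripper_force: 0.0
```

```bash
python3 -c "
from h import *
go((.5018,-.2319,.0285,92.6))"
```

```text
at [ 0.501  -0.2321  0.1499] 92.48 F [-0.   0.2  0.4] t 3.0
turn -0.0021 d [-0.0008  0.0002  0.1214]
```

To row units: 0.03 m is 0.6, 0.015 m is 0.3.

>>> {"op": "inch_along", "data": {
  "motion": [
    [0.046, 0, 0, 0.6, 0],
    [0.046, 0, 0, 0.6, 0],
    [0.046, 0, 0, 0.6, 0],
    [0.046, 0, 0, 0.3, 0],
    [0.046, 0, 0, 0.2, 0],
    [0.046, 0, 0, 0.128, 0],
    [0.046, 0, 0, 0, 0],
    [0.046, 0, 0, 0, 0]
  ],
  "grip_n": 20
}}

```text
t: 3.8
tool_pos: [0.5025, -0.2323, 0.0304]
orientation: [-0.071, 3.139, -0.001]
force: [0.1, -0.2, -0.3]
opening: 0.046
gripper_force: 0.0
```

>>> {"op": "inch_along", "data": {
  "motion": [
    [0.0, 0, 0, 0, 0],
    [0.0, 0, 0, 0, 0],
    [0.0, 0, 0, 0, 0],
    [0.0, 0, 0, 0, 0],
    [0.0, 0, 0, 0, 0],
    [0.0, 0, 0, 0, 0]
  ],
  "grip_n": 20
}}

```text
t: 4.4
tool_pos: [0.5019, -0.2319, 0.0297]
orientation: [-0.071, 3.14, -0.0]
force: [-0.6, 2.0, 5.2]
opening: 0.0238
gripper_force: 20.0
```

>>> {"op": "inch_along", "data": {
  "motion": [
    [0.0, 0, 0, -0.04, 0],
    [0.0, 0, 0, -0.04, 0],
    [0.0, 0, 0, -0.02, 0],
    [0.0, 0, 0, 0, 0]
  ]
}}

```text
t: 4.8
tool_pos: [0.5011, -0.2317, 0.0317]
orientation: [0.071, -3.14, -0.0]
force: [9.3, -5.1, -22.4]
opening: 0.0241
gripper_force: 20.0
```

Bar a resists at 22 N after 2 mm of lift, so it is bolted. Next is bar b.

>>> {"op": "inch_along", "data": {
  "motion": [
    [0.046, 0, 0, 0.06, 0],
    [0.046, 0, 0, 0, 0],
    [0.046, 0, 0, 0, 0],
    [0.046, 0, 0, -0.2, 0],
    [0.046, 0, 0, -0.4, 0],
    [0.046, 0, 0, -0.4, 0],
    [0.046, 0, 0, 0, -0.056],
    [0.046, 0, 0, 0, 0]
  ]
}}

```text
t: 5.6
tool_pos: [0.5023, -0.2323, 0.0823]
orientation: [-0.094, 3.138, -0.002]
force: [0.4, 0.6, 0.3]
opening: 0.0459
gripper_force: 0.0
```

```bash
python3 -c "
from h import *
go((.5002,-.2916,.0695,93.4),(.5002,-.2916,.0285,93.4))"
```

```text
at [ 0.5023 -0.2323  0.0823] 93.44 F [0.4 0.6 0.3] t 5.6
turn 0.0006 d [ 0.0056 -0.0591  0.0128]
turn -0.0 d [-0.     0.     0.041]
```

To row units: -0.03 m is -0.6, -0.0291 m is -0.582.

>>> {"op": "inch_along", "data": {
  "motion": [
    [0.046, 0.06, -0.6, 0.12, 0],
    [0.046, 0.052, -0.582, 0.136, 0],
    [0.046, 0, 0, 0.4, 0],
    [0.046, 0, 0, 0.28, 0],
    [0.046, 0, 0, 0.13, 0],
    [0.046, 0, 0, 0, 0],
    [0.0, 0, 0, 0, 0],
    [0.0, 0, 0, 0, 0],
    [0.0, 0, 0, 0, 0],
    [0.0, 0, 0, 0, 0],
    [0.0, 0, 0, 0, 0],
    [0.0, 0, 0, 0, 0]
  ],
  "grip_n": 20
}}

```text
t: 6.8
tool_pos: [0.4993, -0.2911, 0.0277]
orientation: [0.093, -3.14, -0.0]
force: [0.6, -0.1, -1.8]
opening: 0.0237
gripper_force: 20.0
```

>>> {"op": "inch_along", "data": {
  "motion": [
    [0.0, 0, 0, -0.04, 0],
    [0.0, 0, 0, -0.04, 0],
    [0.0, 0, 0, -0.02, 0],
    [0.0, 0, 0, 0, 0]
  ]
}}

```text
t: 7.2
tool_pos: [0.4997, -0.2914, 0.0333]
orientation: [-0.093, 3.14, -0.001]
force: [0.8, 0.2, -2.0]
opening: 0.0239
gripper_force: 20.0
```

Bar b came up 5.6 mm at only 2 N, so it is the loose one. I'll grip harder and lift.

To row units: -0.03 m is -0.6, -0.02 m is -0.4.

>>> {"op": "inch_along", "data": {
  "motion": [
    [0.0, 0, 0, 0, 0],
    [0.0, 0, 0, 0, 0],
    [0.0, 0, 0, -0.4, 0],
    [0.0, 0, 0, -0.6, 0],
    [0.0, 0, 0, -0.6, 0],
    [0.0, 0, 0, -0.6, 0],
    [0.0, 0, 0, -0.6, 0],
    [0.0, 0, 0, 0, 0],
    [0.0, 0, 0, 0, 0],
    [0.0, 0, 0, 0, 0],
    [0.0, 0, 0, 0, 0]
  ],
  "grip_n": 55
}}

```text
t: 8.3
tool_pos: [0.4985, -0.2905, 0.1706]
orientation: [0.093, -3.137, -0.003]
force: [1.0, -0.1, -2.0]
opening: 0.0236
gripper_force: 55.0
```

```bash
python3 -c "
from h import *
snap('lift','scene',(280,130,480,330),3)
go((.5,.195,.173,92.03),(.4997,.1951,.12,92.03))"
```

```text
at [ 0.4986 -0.2906  0.1709] 93.39 F [ 0.   0.5 -2.5] t 8.35
turn 0.0238 d [-0.0186  0.4852 -0.0021]
turn -0.0 d [0.0003 0.0001 0.053 ]
```

View pics/lift.png

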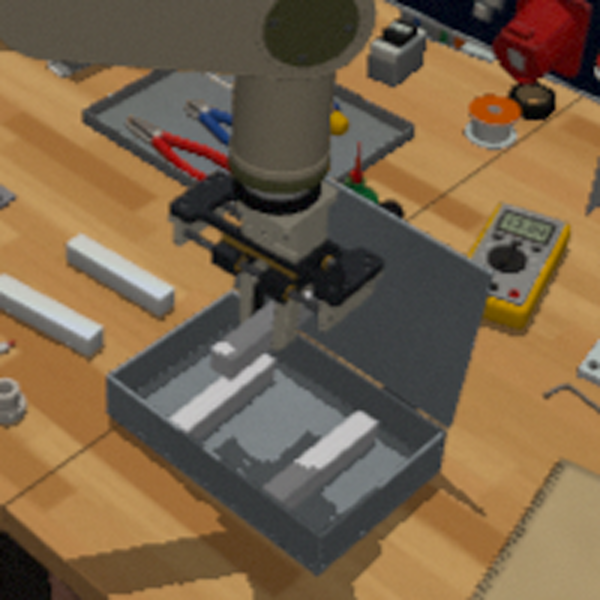

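The bar hangs level in the grip above the case, and the other two are still in place. Now to slot 1.

To row units: 0.04043 m is 0.8086, 0.03 m is 0.6, 0.0238 rad is 0.0952.

>>> {"op": "inch_along", "data": {
  "motion": [
    [0.0, -0.031, 0.8086, 0, 0.0952],
    [0.0, -0.031, 0.8086, 0, 0],
    [0.0, -0.031, 0.8086, 0, 0],
    [0.0, -0.031, 0.8086, 0, 0],
    [0.0, -0.031, 0.8086, 0, 0],
    [0.0, -0.031, 0.8086, 0, 0],
    [0.0, -0.031, 0.8086, 0, 0],
    [0.0, -0.031, 0.8086, 0, 0],
    [0.0, -0.031, 0.8086, 0, 0],
    [0.0, -0.031, 0.8086, 0, 0],
    [0.0, -0.031, 0.8086, 0, 0],
    [0.0, -0.031, 0.8086, 0, 0],
    [0.0, 0, 0, 0.6, 0],
    [0.0, 0, 0, 0.6, 0],
    [0.0, 0, 0, 0, 0],
    [0.0, 0, 0, 0, 0],
    [0.0, 0, 0, 0, 0]
  ],
  "grip_n": 55
}}

```text
t: 10.05
tool_pos: [0.501, 0.1943, 0.1145]
orientation: [-0.055, 3.139, 0.001]
force: [1.0, 0.7, -2.0]
opening: 0.0236
gripper_force: 55.0
```

```bash
python3 -c "
from h import *
snap('s1','top',(140,180,280,290),5)
go((.4997,.1951,.075,92.03))"
```

```text
at [0.5013 0.1943 0.1148] 91.99 F [ 0.4 -0.6 -1.9] t 10.1
turn -0.0007 d [0.0016 0.0009 0.0398]
```

View pics/s1.png

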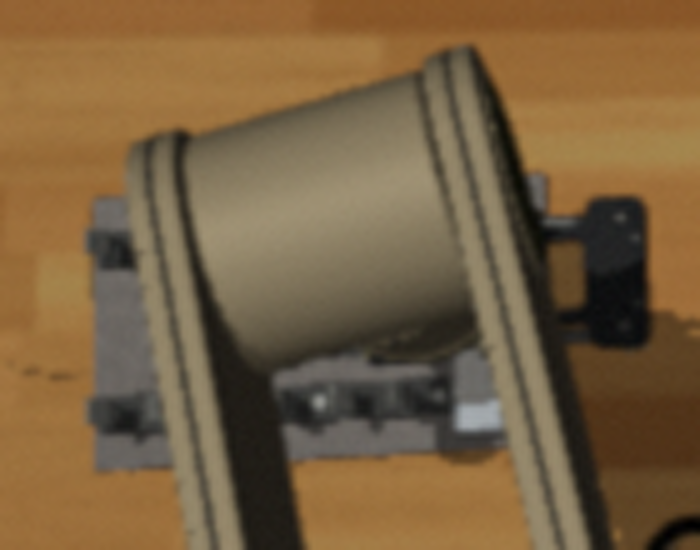

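The arm hides most of slot 1. The end of the bar at about (478,415) lines up with the last clip column, so I'll lower it in stages and watch the force.

To row units: 0.006 m is 0.12, 0.015 m is 0.3.

>>> {"op": "inch_along", "data": {
  "motion": [
    [0.0, 0.028, 0.016, 0.3, 0],
    [0.0, 0, 0, 0.3, 0],
    [0.0, 0, 0, 0.12, 0],
    [0.0, 0, 0, 0.08, 0],
    [0.0, 0, 0, 0.08, 0],
    [0.0, 0, 0, 0, 0]
  ],
  "grip_n": 60
}}

```text
t: 10.7
tool_pos: [0.4989, 0.1955, 0.0689]
orientation: [-0.056, 3.14, 0.001]
force: [0.8, 4.0, -1.9]
opening: 0.0235
gripper_force: 60.0
```

>>> {"op": "inch_along", "data": {
  "motion": [
    [0.0, 0, 0, 0.08, 0],
    [0.0, 0, 0, 0.08, 0],
    [0.0, 0, 0, 0.08, 0],
    [0.0, 0, 0, 0.08, 0],
    [0.0, 0, 0, 0, 0]
  ],
  "grip_n": 60
}}

```text
t: 11.2
tool_pos: [0.4991, 0.1958, 0.053]
orientation: [-0.056, 3.14, 0.002]
force: [2.2, 6.7, -3.6]
opening: 0.0239
gripper_force: 60.0
```

>>> {"op": "inch_along", "data": {
  "motion": [
    [0.0, 0, 0.02, 0.08, 0],
    [0.0, 0, 0, 0.08, 0],
    [0.0, 0, 0, 0.06, 0],
    [0.0, 0, 0, 0.06, 0],
    [0.0, 0, 0, 0, 0]
  ],
  "grip_n": 60
}}

```text
t: 11.7
tool_pos: [0.498, 0.1959, 0.0379]
orientation: [0.056, -3.14, 0.0]
force: [2.0, 5.1, -4.5]
opening: 0.0241
gripper_force: 60.0
```

>>> {"op": "inch_along", "data": {
  "motion": [
    [0.0, 0, 0, 0.04, 0],
    [0.0, 0, 0, 0.02, 0],
    [0.0, 0, 0, 0.02, 0],
    [0.0, 0, 0, 0, 0]
  ],
  "grip_n": 60
}}

```text
t: 12.1
tool_pos: [0.4982, 0.196, 0.0366]
orientation: [0.056, -3.14, 0.001]
force: [-12.8, -0.0, 20.7]
opening: 0.0235
gripper_force: 60.0
```

>>> {"op": "inch_along", "data": {
  "motion": [
    [0.0, 0, 0, 0.02, 0],
    [0.0, 0, 0, 0.02, 0],
    [0.0, 0, 0, 0, 0]
  ],
  "grip_n": 60
}}

```text
t: 12.4
tool_pos: [0.4982, 0.196, 0.0365]
orientation: [0.056, -3.139, 0.001]
force: [-21.8, -3.4, 40.7]
opening: 0.0235
gripper_force: 60.0
```

>>> {"op": "inch_along", "data": {
  "motion": [
    [0.04, 0, 0, -0.04, 0],
    [0.04, 0, 0, 0, 0],
    [0.04, 0, 0, 0, 0],
    [0.04, 0, 0, -0.4, 0],
    [0.04, 0, 0, -0.6, 0],
    [0.04, 0, 0, -0.8, 0],
    [0.04, 0, 0, -0.8, 0],
    [0.04, 0.4, -0.8, 0, 0],
    [0.04, 0.2, -0.9, 0, 0],
    [0.04, 0.2, -0.9, 0, 0],
    [0.04, 0, -0.9, 0, 0],
    [0.04, 0, -0.9, 0, 0],
    [0.04, 0, -0.9, 0, 0]
  ]
}}

```text
t: 13.7
tool_pos: [0.4673, -0.0722, 0.1645]
orientation: [0.055, -3.141, 0.0]
force: [0.6, -0.2, -0.6]
opening: 0.04
gripper_force: 0.0
```

```bash
python3 -c "
from h import *
snap('s1b','top',(140,180,280,290),5)
go((.66,-.234,.25,90))"
```

```text
at [ 0.4674 -0.0782  0.1647] 91.86 F [-2.  -4.6 -0.2] t 13.75
turn 0.0324 d [-0.1926 -0.1558 -0.0853]
```

View pics/s1b.png

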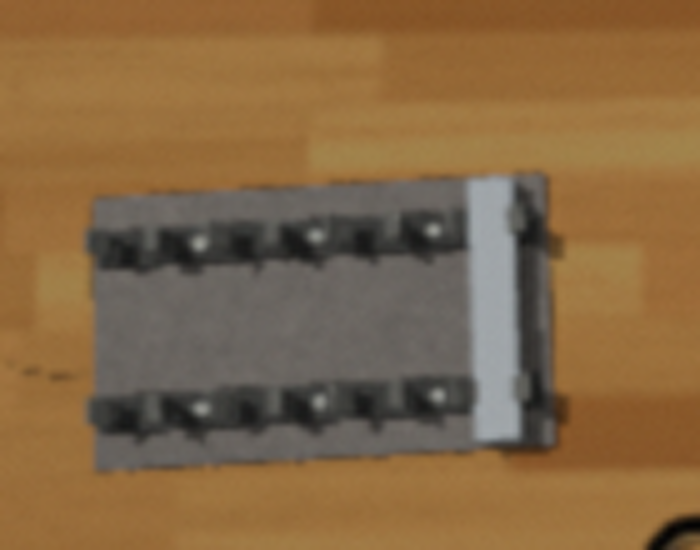

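The bar lies in slot 1 with a prong visible at its right at (520,215). I'll measure it to check.

```bash
cat >> h.py <<'E'
def bars(c,zf=lambda u:0.025):
    im=c["image"]; mn=im.min(2).astype(int);mx=im.max(2).astype(int)
    m=((mn>140)&(mx-mn<45)).astype(np.uint8); n,l,st,ce=cv2.connectedComponentsWithStats(m)
    for i in range(1,n):
        if st[i,4]>250 and 180<ce[i][1]<290 and ce[i][0]<480:
            pts=np.argwhere(l==i)[:,::-1].astype(np.float32); r=cv2.minAreaRect(pts); z=zf(ce[i][0])
            b=np.array([px2w(c,*p,z)[:2] for p in cv2.boxPoints(r)]); e=[np.linalg.norm(b[k]-b[k-1]) for k in range(4)]
            k=int(np.argmax(e)); d=b[k]-b[k-1]
            print(ce[i].round(1),st[i,4],"ctr",px2w(c,*r[0],z)[:2].round(4),"len",np.round(e[:2],4),"ang",round(np.degrees(np.arctan2(d[1],d[0]))%180,1))
E
python3 - <<'E'
from h import *
c=load("s1b"); bars(c,lambda u:.039 if u<260 else .025); bars(c,lambda u:.055 if u<260 else .03)
E
```

```text
[442.2 234.1] 407 ctr [ 0.5095 -0.3593] len [0.1376 0.0221] ang 0.1
[238.  241.1] 395 ctr [0.4985 0.1945] len [0.1369 0.0214] ang 2.3
[442.2 234.1] 407 ctr [ 0.5091 -0.358 ] len [0.1371 0.0221] ang 0.1
[238.  241.1] 395 ctr [0.4973 0.1924] len [0.1353 0.0212] ang 2.3
```

Slot 1 measures (0.4985, 0.1945) and 2.3°, so the bar is seated. Next is the lid: close the fingers, go over the free edge, and push from behind.

>>> {"op": "inch_along", "data": {
  "motion": [
    [0.0, 0, 0, -0.9, 0.1296],
    [0.0, 0, 0, -0.9, 0],
    [0.0, 0, 0, -0.9, 0],
    [0.0, -0.64, -0.52, 0, 0],
    [0.0, -0.64, -0.52, 0, 0],
    [0.0, -0.64, -0.52, 0, 0],
    [0.0, -0.64, -0.52, 0, 0],
    [0.0, -0.64, -0.52, 0, 0],
    [0.0, -0.64, -0.52, 0, 0],
    [0.0, -0.42, 0, 0, 0],
    [0.0, 0, 0, 0, 0],
    [0.0, 0, 0, 0, 0]
  ],
  "grip_n": 20
}}

```text
t: 14.95
tool_pos: [0.6811, -0.2254, 0.2983]
orientation: [0.005, -3.139, -0.001]
force: [0.3, 0.3, -0.3]
opening: 0.0007
gripper_force: 0.0
```

```bash
python3 -c "
from h import *
go((.68,-.234,.2,90),(.64,-.234,.2,90))"
```

```text
at [ 0.6811 -0.2254  0.2983] 90.18 F [ 0.3  0.3 -0.3] t 14.95
turn 0.0031 d [ 0.0011 -0.0086  0.0983]
turn -0.0 d [ 0.04 -0.   -0.  ]
```

To row units: 0.018 m is 0.36, -0.0086 m is -0.172.

>>> {"op": "inch_along", "data": {
  "motion": [
    [0.0, 0, -0.172, 0.6, 0],
    [0.0, 0, 0, 0.6, 0],
    [0.0, 0, 0, 0.466, 0],
    [0.0, 0.36, 0, 0, 0],
    [0.0, 0.36, 0, 0, 0],
    [0.0, 0.36, 0, 0, 0],
    [0.0, 0.36, 0, -0.04, 0],
    [0.0, 0.36, 0, 0.008, 0],
    [0.0, 0.372, 0, 0.056, 0]
  ]
}}

```text
t: 15.85
tool_pos: [0.5718, -0.2339, 0.2165]
orientation: [-0.005, 3.14, -0.001]
force: [1.8, 0.3, 0.7]
opening: 0.0005
gripper_force: 0.7
```

>>> {"op": "inch_along", "data": {
  "motion": [
    [0.0, 0.358, 0, 0.104, 0],
    [0.0, 0.342, 0, 0.148, 0],
    [0.0, 0.322, 0, 0.19, 0],
    [0.0, 0.296, 0, 0.23, 0],
    [0.0, 0, 0, 0, 0]
  ]
}}

```text
t: 16.35
tool_pos: [0.5042, -0.2338, 0.1806]
orientation: [0.004, -3.139, -0.001]
force: [-0.3, 0.4, -0.9]
opening: 0.0003
gripper_force: 0.0
```

```bash
python3 -c "
from h import *
go()
snap('lid','scene',(240,130,480,330),3)"
```

```text
at [ 0.5042 -0.2338  0.1806] 90.15 F [-0.3  0.4 -0.9] t 16.35
```

View pics/lid.png

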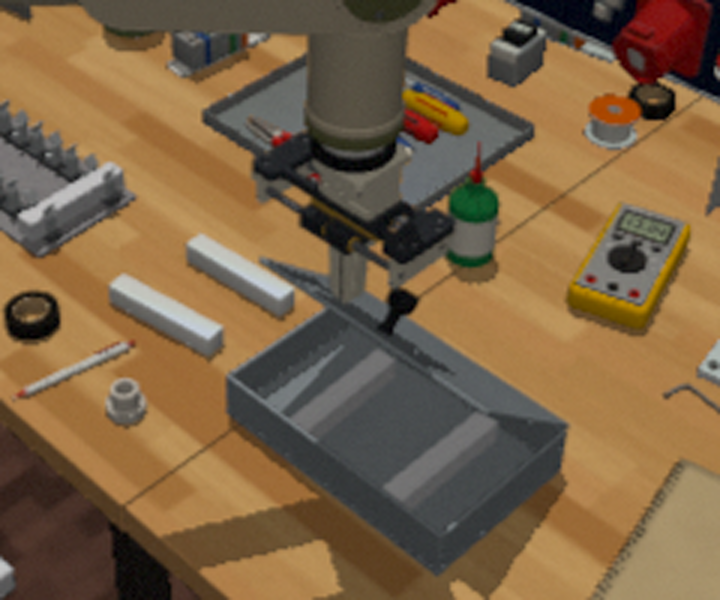

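The lid follows the finger and is about half closed. The bottle is standing. I'll continue along the arc.

To row units: 0.0178 m is 0.356, 0.0171 m is 0.342.

>>> {"op": "inch_along", "data": {
  "motion": [
    [0.0, 0.266, 0, 0.264, 0],
    [0.0, 0.228, 0, 0.296, 0],
    [0.0, 0.192, 0, 0.322, 0],
    [0.0, 0.144, 0, 0.342, 0],
    [0.0, 0.104, 0, 0.356, 0],
    [0.0, 0.056, 0, 0.284, 0],
    [0.0, 0, 0, 0, 0]
  ]
}}

```text
t: 17.1
tool_pos: [0.4564, -0.234, 0.087]
orientation: [0.005, -3.139, -0.002]
force: [-0.1, 0.7, -1.0]
opening: 0.0002
gripper_force: 0.0
```

>>> {"op": "inch_along", "data": {
  "motion": [
    [0.0, 0, 0, 0.06, 0],
    [0.0, 0, 0, 0.04, 0],
    [0.0, 0, 0, 0, 0]
  ]
}}

```text
t: 17.4
tool_pos: [0.4581, -0.2351, 0.0842]
orientation: [-0.005, 3.141, -0.001]
force: [0.0, -0.2, 0.1]
opening: 0.0006
gripper_force: 0.0
```

>>> {"op": "inch_along", "data": {
  "motion": [
    [0.0, 0, 0, 0.02, 0],
    [0.0, 0, 0, 0.02, 0],
    [0.0, 0, 0, 0.02, 0],
    [0.0, 0, 0, 0, 0]
  ]
}}

```text
t: 17.8
tool_pos: [0.4582, -0.2351, 0.0835]
orientation: [-0.005, 3.141, -0.001]
force: [-8.9, 6.1, 21.3]
opening: 0.0005
gripper_force: 11.0
```

>>> {"op": "inch_along", "data": {
  "motion": [
    [0.0, 0, 0, 0.02, 0],
    [0.0, 0, 0, 0, 0],
    [0.0, 0, 0, 0, 0]
  ]
}}

```text
t: 18.1
tool_pos: [0.4582, -0.2352, 0.0834]
orientation: [-0.005, 3.141, -0.001]
force: [-12.0, 7.4, 30.7]
opening: 0.0003
gripper_force: 15.1
```

To row units: -0.01 m is -0.2, -0.04 m is -0.8.

>>> {"op": "inch_along", "data": {
  "motion": [
    [0.046, 0, 0, -0.2, 0],
    [0.046, 0, 0, -0.8, 0],
    [0.046, 0, 0, -0.8, 0],
    [0.046, 0, 0, -0.6, 0],
    [0.046, 0, -0.2, 0, 0],
    [0.046, 0, 0, 0, 0]
  ]
}}

```text
t: 18.7
tool_pos: [0.458, -0.246, 0.2006]
orientation: [-0.004, 3.14, -0.003]
force: [-0.3, 0.2, -1.0]
opening: 0.0433
gripper_force: 0.0
```

```bash
python3 - <<'E'
from h import *
c=snap('t2','top'); bars(c,lambda u:.039 if u<260 else .025)
E
```

```text
[317.8 217.3] 412 ctr [ 0.5614 -0.0203] len [0.0228 0.1355] ang 94.4
[238.  241.1] 386 ctr [0.4986 0.1946] len [0.1368 0.0211] ang 2.2
[315.7 254.6] 429 ctr [ 0.4604 -0.0128] len [0.0229 0.1365] ang 98.3
```

View pics/t2.png

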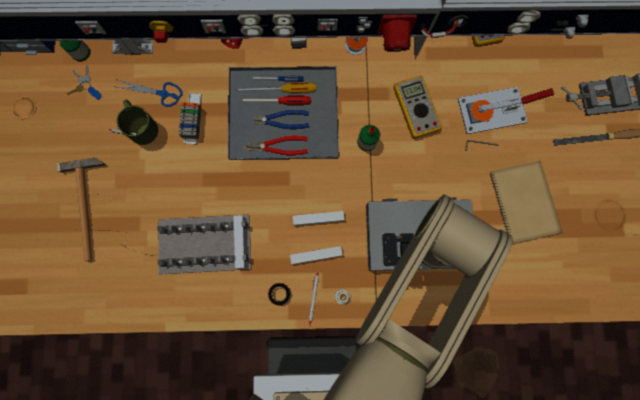

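The lid lies flat shut, the bench bars at (318,217) and (316,255) have not moved, and the bottle at (369,137) stands. I'll take the far bench bar.

>>> {"op": "inch_along", "data": {
  "motion": [
    [0.046, 0, 0, 0, 0.5988],
    [0.046, 0, 0, 0, 0.5988],
    [0.046, 0, 0, 0, 0.5988],
    [0.046, 0, 0, 0, 0.5988],
    [0.046, 0, 0, 0, 0.5988],
    [0.046, 0, 0, 0, 0.5988],
    [0.046, 0, 0, 0, 0.5988],
    [0.046, 0, 0, 0, 0.5988],
    [0.046, 0, 0, 0, 0.5988],
    [0.046, 0, 0, 0, 0.5988],
    [0.046, 0, 0, 0, 0]
  ]
}}

```text
t: 19.85
tool_pos: [0.4565, -0.2441, 0.1975]
orientation: [-2.135, -2.3, 0.001]
force: [-0.0, -0.5, -1.1]
opening: 0.0458
gripper_force: 0.0
```

```bash
python3 -c "
from h import *
go((.5614,-.0203,.1,4.4),(.5614,-.0203,.0245,4.4))"
```

```text
at [ 0.4565 -0.2441  0.1975] 4.25 F [-0.  -0.5 -1.1] t 19.85
turn -0.0027 d [0.2151 0.1217 0.0975]
turn -0.0 d [0.     0.     0.0755]
```

To row units: 0.0309 m is 0.618, 0.0307 m is 0.614, -0.0027 rad is -0.0108.

>>> {"op": "inch_along", "data": {
  "motion": [
    [0.046, 0.614, 0.348, 0, -0.0108],
    [0.046, 0.614, 0.348, 0.324, 0],
    [0.046, 0.614, 0.348, 0.324, 0],
    [0.046, 0.614, 0.348, 0.324, 0],
    [0.046, 0.614, 0.348, 0.324, 0],
    [0.046, 0.614, 0.348, 0.324, 0],
    [0.046, 0.618, 0.346, 0.33, 0],
    [0.046, 0, 0, 0.5, 0],
    [0.046, 0, 0, 0.4, 0],
    [0.046, 0, 0, 0, 0],
    [0.046, 0, 0, 0, 0]
  ]
}}

```text
t: 20.95
tool_pos: [0.5608, -0.0207, 0.0563]
orientation: [-2.127, -2.309, 0.002]
force: [-0.6, -1.0, 0.7]
opening: 0.0458
gripper_force: 0.0
```

```bash
python3 -c "
from h import *
go((.5614,-.0203,.0245,4.4))"
```

```text
at [ 0.5608 -0.0207  0.0563] 4.7 F [-0.6 -1.   0.7] t 20.95
turn 0.0052 d [0.0003 0.0006 0.0318]
```

To row units: 0.018 m is 0.36, 0.009 m is 0.18, 0.005 rad is 0.02.

>>> {"op": "inch_along", "data": {
  "motion": [
    [0.046, 0, 0.01, 0.36, 0.02],
    [0.046, 0, 0, 0.18, 0],
    [0.046, 0, 0, 0.09, 0],
    [0.046, 0, 0, 0, 0],
    [0.0, 0, 0, 0, 0],
    [0.0, 0, 0, 0, 0],
    [0.0, 0, 0, 0, 0],
    [0.0, 0, 0, 0, 0],
    [0.0, 0, 0, 0, 0],
    [0.0, 0, 0, 0, 0]
  ],
  "grip_n": 55
}}

```text
t: 21.95
tool_pos: [0.5629, -0.0208, 0.0263]
orientation: [2.136, 2.302, 0.001]
force: [0.7, -0.0, 4.8]
opening: 0.0243
gripper_force: 55.0
```

>>> {"op": "inch_along", "data": {
  "motion": [
    [0.0, 0, 0, -0.4, 0],
    [0.0, 0, 0, -0.6, 0],
    [0.0, 0, 0, -0.6, 0],
    [0.0, 0, 0, -0.6, 0],
    [0.0, 0, 0, 0, 0],
    [0.0, 0, 0, 0, 0]
  ]
}}

```text
t: 22.55
tool_pos: [0.5623, -0.0208, 0.1354]
orientation: [2.137, 2.302, 0.0]
force: [-0.2, -0.1, -1.9]
opening: 0.0245
gripper_force: 55.0
```

```bash
python3 -c "
from h import *
go((.4974,.259,.12,92.03))"
```

```text
at [ 0.5623 -0.0208  0.1354] 4.27 F [-0.2 -0.1 -1.9] t 22.55
turn -1.5317 d [0.0549 0.2819 0.0154]
```

The rows are not in the units I measure in: shifts go in shares of 50 mm and turns go in units of 0.25 rad. I convert before sending: 0.0355 m is 0.71, 0.0352 m is 0.704, -0.1395 rad is -0.558.

>>> {"op": "inch_along", "data": {
  "motion": [
    [0.0, 0, 0, 0, -0.5568],
    [0.0, 0, 0, 0, -0.5568],
    [0.0, 0, 0, 0, -0.5568],
    [0.0, 0, 0, 0, -0.5568],
    [0.0, 0, 0, 0, -0.5568],
    [0.0, 0, 0, 0, -0.5568],
    [0.0, 0, 0, 0, -0.5568],
    [0.0, 0, 0, 0, -0.5568],
    [0.0, 0, 0, 0, -0.5568],
    [0.0, 0, 0, 0, -0.5568],
    [0.0, 0, 0, 0, -0.558],
    [0.0, 0.138, 0.704, 0.04, 0],
    [0.0, 0.138, 0.704, 0.04, 0],
    [0.0, 0.138, 0.704, 0.04, 0],
    [0.0, 0.138, 0.704, 0.04, 0],
    [0.0, 0.138, 0.704, 0.04, 0],
    [0.0, 0.138, 0.704, 0.04, 0],
    [0.0, 0.138, 0.704, 0.04, 0],
    [0.0, 0.132, 0.71, 0.04, 0],
    [0.0, 0, 0, 0, 0]
  ]
}}

```text
t: 24.55
tool_pos: [0.4943, 0.2621, 0.1164]
orientation: [0.061, -3.136, 0.0]
force: [-0.2, 0.7, -1.4]
opening: 0.0248
gripper_force: 55.0
```

>>> {"op": "inch_along", "data": {
  "motion": [
    [0.0, 0, 0, 0.4, 0],
    [0.0, 0, 0, 0, 0],
    [0.0, 0, 0, 0, 0]
  ]
}}

```text
t: 24.85
tool_pos: [0.4961, 0.2579, 0.0977]
orientation: [0.055, -3.137, 0.003]
force: [-0.6, 0.3, -1.8]
opening: 0.0247
gripper_force: 55.0
```

```bash
python3 -c "
from h import *
go((.4979,.259,.075,92.03),(.4979,.259,.04,92.03))"
```

```text
at [0.4961 0.2579 0.0977] 91.99 F [-0.6  0.3 -1.8] t 24.85
turn -0.0007 d [-0.0019  0.001   0.0227]
turn -0.0 d [-0.     0.     0.035]
```

>>> {"op": "inch_along", "data": {
  "motion": [
    [0.0, -0.03, 0.02, 0.2, 0],
    [0.0, 0, 0, 0.12, 0],
    [0.0, 0, 0, 0.08, 0],
    [0.0, 0, 0, 0.08, 0],
    [0.0, 0, 0, 0.08, 0],
    [0.0, 0, 0, 0.08, 0],
    [0.0, 0, 0, 0, 0]
  ],
  "grip_n": 60
}}

```text
t: 25.55
tool_pos: [0.5002, 0.2609, 0.0685]
orientation: [-0.056, 3.138, 0.002]
force: [2.9, 3.5, 1.5]
opening: 0.0244
gripper_force: 60.0
```

>>> {"op": "inch_along", "data": {
  "motion": [
    [0.0, 0, 0, 0.08, 0],
    [0.0, 0, 0, 0.08, 0],
    [0.0, 0, 0, 0.08, 0],
    [0.0, 0, 0, 0.08, 0],
    [0.0, 0, 0, 0, 0]
  ],
  "grip_n": 60
}}

```text
t: 26.05
tool_pos: [0.4985, 0.26, 0.0505]
orientation: [0.055, -3.14, 0.0]
force: [2.4, 4.8, -4.2]
opening: 0.0247
gripper_force: 60.0
```

>>> {"op": "inch_along", "data": {
  "motion": [
    [0.0, 0, 0, 0.08, 0],
    [0.0, 0, 0, 0.04, 0],
    [0.0, 0, 0, 0.04, 0],
    [0.0, 0, 0, 0, 0]
  ],
  "grip_n": 60
}}

```text
t: 26.45
tool_pos: [0.4986, 0.2601, 0.0428]
orientation: [0.055, -3.14, -0.0]
force: [1.2, 6.1, -1.8]
opening: 0.0247
gripper_force: 60.0
```

>>> {"op": "inch_along", "data": {
  "motion": [
    [0.0, 0, 0, 0.04, 0],
    [0.0, 0, 0, 0.02, 0],
    [0.0, 0, 0, 0.02, 0],
    [0.0, 0, 0, 0, 0]
  ],
  "grip_n": 60
}}

```text
t: 26.85
tool_pos: [0.4985, 0.2604, 0.0403]
orientation: [0.055, -3.14, -0.001]
force: [-5.9, 4.2, 11.4]
opening: 0.0246
gripper_force: 60.0
```

>>> {"op": "inch_along", "data": {
  "motion": [
    [0.0, 0, 0, 0.02, 0],
    [0.0, 0, 0, 0.02, 0],
    [0.0, 0, 0, 0, 0]
  ],
  "grip_n": 60
}}

```text
t: 27.15
tool_pos: [0.4986, 0.2604, 0.0403]
orientation: [0.056, -3.14, -0.0]
force: [-15.1, -0.8, 29.1]
opening: 0.0246
gripper_force: 60.0
```

To row units: -0.04 m is -0.8, -0.03 m is -0.6.

>>> {"op": "inch_along", "data": {
  "motion": [
    [0.046, 0, 0, -0.04, 0],
    [0.046, 0, 0, 0, 0],
    [0.046, 0, 0, 0, 0],
    [0.046, 0, 0, -0.4, 0],
    [0.046, 0, 0, -0.6, 0],
    [0.046, 0, 0, -0.8, 0],
    [0.046, 0, 0, -0.6, 0],
    [0.046, 0, 0, 0, 0],
    [0.046, 0, 0, 0, 0]
  ]
}}

```text
t: 28.05
tool_pos: [0.4993, 0.2599, 0.1597]
orientation: [-0.055, 3.14, -0.0]
force: [-1.3, 0.5, 0.2]
opening: 0.0462
gripper_force: 0.0
```

```bash
python3 - <<'E'
from h import *
c=snap('t3','top'); bars(c,lambda u:.039 if u<260 else .025); go()
E
```

```text
[315.4 254.6] 439 ctr [ 0.4604 -0.0125] len [0.0234 0.137 ] ang 98.6
at [0.4984 0.2596 0.1583] 92.0 F [ 0.1  0.5 -0.8] t 28.1
```

View pics/t3.png

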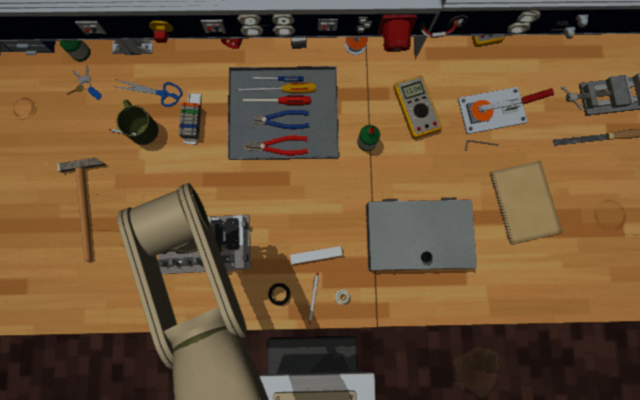

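The lid is shut, and the remaining bench bar at (316,255) has not moved. I'll fetch it.

>>> {"op": "inch_along", "data": {
  "motion": [
    [0.046, 0, 0, 0, 0.5836],
    [0.046, 0, 0, 0, 0.5836],
    [0.046, 0, 0, 0, 0.5836],
    [0.046, 0, 0, 0, 0.5836],
    [0.046, 0, 0, 0, 0.5836],
    [0.046, 0, 0, 0, 0.5836],
    [0.046, 0, 0, 0, 0.5836],
    [0.046, 0, 0, 0, 0.5836],
    [0.046, 0, 0, 0, 0.5836],
    [0.046, 0, 0, 0, 0.584],
    [0.046, 0, 0, 0, 0]
  ]
}}

```text
t: 29.2
tool_pos: [0.4977, 0.2594, 0.1571]
orientation: [-2.054, -2.375, 0.006]
force: [0.6, 0.1, -0.1]
opening: 0.0455
gripper_force: 0.0
```

```bash
python3 -c "
from h import *
go((.4604,-.0125,.06,8.4))"
```

```text
at [0.4977 0.2594 0.1571] 8.27 F [ 0.6  0.1 -0.1] t 29.2
turn -0.0023 d [-0.2636 -0.0766  0.0971]
```

To row units: -0.033 m is -0.66, -0.0326 m is -0.652.

>>> {"op": "inch_along", "data": {
  "motion": [
    [0.046, -0.66, -0.192, 0, 0],
    [0.046, -0.66, -0.192, 0, 0],
    [0.046, -0.66, -0.192, 0, 0],
    [0.046, -0.66, -0.192, 0, 0],
    [0.046, -0.66, -0.192, 0, 0],
    [0.046, -0.66, -0.192, 0.4, 0],
    [0.046, -0.66, -0.192, 0.6, 0],
    [0.046, -0.652, -0.188, 0.6, 0],
    [0.046, 0, 0, 0.34, 0],
    [0.046, 0, 0, 0, 0],
    [0.046, 0, 0, 0, 0]
  ]
}}

```text
t: 30.3
tool_pos: [0.461, -0.0116, 0.0621]
orientation: [-2.048, -2.38, 0.002]
force: [0.5, 0.5, 0.4]
opening: 0.0459
gripper_force: 0.0
```

```bash
python3 -c "
from h import *
go((.4604,-.0125,.0250,8.4))"
```

```text
at [ 0.461  -0.0116  0.0621] 8.56 F [0.5 0.5 0.4] t 30.3
turn 0.0027 d [-0.0008 -0.0008  0.0371]
```

To row units: 0.018 m is 0.36, 0.01 m is 0.2, 0.002 rad is 0.008.

>>> {"op": "inch_along", "data": {
  "motion": [
    [0.046, -0.016, -0.01, 0.36, 0.008],
    [0.046, 0, 0, 0.2, 0],
    [0.046, 0, 0, 0.13, 0],
    [0.046, 0, 0, 0, 0],
    [0.046, 0, 0, 0, 0],
    [0.0, 0, 0, 0, 0],
    [0.0, 0, 0, 0, 0],
    [0.0, 0, 0, 0, 0],
    [0.0, 0, 0, 0, 0],
    [0.0, 0, 0, 0, 0],
    [0.0, 0, 0, 0, 0]
  ],
  "grip_n": 55
}}

```text
t: 31.4
tool_pos: [0.4619, -0.0128, 0.0286]
orientation: [2.054, 2.376, 0.001]
force: [-0.6, -0.3, 3.9]
opening: 0.0247
gripper_force: 55.0
```

>>> {"op": "inch_along", "data": {
  "motion": [
    [0.0, 0, 0, -0.4, 0],
    [0.0, 0, 0, -0.6, 0],
    [0.0, 0, 0, -0.6, 0],
    [0.0, 0, 0, -0.6, 0],
    [0.0, 0, 0, 0, 0],
    [0.0, 0, 0, 0, 0]
  ]
}}

```text
t: 32.0
tool_pos: [0.4614, -0.0128, 0.1379]
orientation: [2.055, 2.376, 0.0]
force: [-0.4, 0.1, -1.7]
opening: 0.0244
gripper_force: 55.0
```

```bash
python3 -c "
from h import *
go((.4955,.323,.12,92.03))"
```

```text
at [ 0.4614 -0.0128  0.1379] 8.3 F [-0.4  0.1 -1.7] t 32.0
turn -1.4614 d [-0.0459  0.3344  0.0179]
```

>>> {"op": "inch_along", "data": {
  "motion": [
    [0.0, 0, 0, 0, -0.5844],
    [0.0, 0, 0, 0, -0.5844],
    [0.0, 0, 0, 0, -0.5844],
    [0.0, 0, 0, 0, -0.5844],
    [0.0, 0, 0, 0, -0.5844],
    [0.0, 0, 0, 0, -0.5844],
    [0.0, 0, 0, 0, -0.5844],
    [0.0, 0, 0, 0, -0.5844],
    [0.0, 0, 0, 0, -0.5844],
    [0.0, 0, 0, 0, -0.586],
    [0.0, -0.102, 0.744, 0.04, 0],
    [0.0, -0.102, 0.744, 0.04, 0],
    [0.0, -0.102, 0.744, 0.04, 0],
    [0.0, -0.102, 0.744, 0.04, 0],
    [0.0, -0.102, 0.744, 0.04, 0],
    [0.0, -0.102, 0.744, 0.04, 0],
    [0.0, -0.102, 0.744, 0.04, 0],
    [0.0, -0.102, 0.744, 0.04, 0],
    [0.0, -0.102, 0.736, 0.04, 0],
    [0.0, 0, 0, 0, 0]
  ]
}}

```text
t: 34.0
tool_pos: [0.4933, 0.3262, 0.1167]
orientation: [0.061, -3.137, 0.001]
force: [-0.5, -0.5, -2.4]
opening: 0.0242
gripper_force: 55.0
```

>>> {"op": "inch_along", "data": {
  "motion": [
    [0.0, 0, 0, 0.4, 0],
    [0.0, 0, 0, 0, 0],
    [0.0, 0, 0, 0, 0]
  ]
}}

```text
t: 34.3
tool_pos: [0.4939, 0.3218, 0.098]
orientation: [0.055, -3.137, 0.003]
force: [-0.7, -0.7, -1.4]
opening: 0.0245
gripper_force: 55.0
```

```bash
python3 -c "
from h import *
go((.4960,.3235,.075,92.03),(.4960,.3235,.0425,92.03))"
```

```text
at [0.4939 0.3218 0.098 ] 92.01 F [-0.7 -0.7 -1.4] t 34.3
turn -0.0003 d [-0.0022  0.0016  0.023 ]
turn -0.0 d [-0.      0.      0.0325]
```

>>> {"op": "inch_along", "data": {
  "motion": [
    [0.0, -0.02, 0.026, 0.2, 0],
    [0.0, 0, 0, 0.12, 0],
    [0.0, 0, 0, 0.08, 0],
    [0.0, 0, 0, 0.08, 0],
    [0.0, 0, 0, 0.08, 0],
    [0.0, 0, 0, 0.08, 0],
    [0.0, 0, 0, 0, 0]
  ],
  "grip_n": 60
}}

```text
t: 35.0
tool_pos: [0.4975, 0.3251, 0.069]
orientation: [-0.056, 3.138, 0.002]
force: [2.8, 2.9, 1.8]
opening: 0.0243
gripper_force: 60.0
```

>>> {"op": "inch_along", "data": {
  "motion": [
    [0.0, 0, 0, 0.08, 0],
    [0.0, 0, 0, 0.08, 0],
    [0.0, 0, 0, 0.08, 0],
    [0.0, 0, 0, 0.08, 0],
    [0.0, 0, 0, 0, 0]
  ],
  "grip_n": 60
}}

```text
t: 35.5
tool_pos: [0.4959, 0.3242, 0.051]
orientation: [0.056, -3.14, 0.001]
force: [2.5, 3.8, -2.9]
opening: 0.0245
gripper_force: 60.0
```

>>> {"op": "inch_along", "data": {
  "motion": [
    [0.0, 0, 0, 0.06, 0],
    [0.0, 0, 0, 0.04, 0],
    [0.0, 0, 0, 0.02, 0],
    [0.0, 0, 0, 0, 0]
  ],
  "grip_n": 60
}}

```text
t: 35.9
tool_pos: [0.4961, 0.3242, 0.0456]
orientation: [0.056, -3.141, 0.001]
force: [0.3, 3.9, -1.9]
opening: 0.0246
gripper_force: 60.0
```

To row units: 0.002 m is 0.04, 0.001 m is 0.02.

>>> {"op": "inch_along", "data": {
  "motion": [
    [0.0, 0, 0, 0.04, 0],
    [0.0, 0, 0, 0.02, 0],
    [0.0, 0, 0, 0.02, 0],
    [0.0, 0, 0, 0, 0]
  ],
  "grip_n": 60
}}

```text
t: 36.3
tool_pos: [0.4959, 0.3244, 0.0426]
orientation: [0.056, -3.14, 0.0]
force: [-4.3, 2.0, 6.1]
opening: 0.0241
gripper_force: 60.0
```

>>> {"op": "inch_along", "data": {
  "motion": [
    [0.0, 0, 0, 0.02, 0],
    [0.0, 0, 0, 0.02, 0],
    [0.0, 0, 0, 0, 0]
  ],
  "grip_n": 60
}}

```text
t: 36.6
tool_pos: [0.496, 0.3244, 0.0426]
orientation: [0.056, -3.14, 0.001]
force: [-12.2, -2.0, 23.6]
opening: 0.0249
gripper_force: 60.0
```

It is on the hard stop at the expected height. Release and retreat to check.

To row units: -0.045 m is -0.9, -0.04 m is -0.8.

>>> {"op": "inch_along", "data": {
  "motion": [
    [0.046, 0, 0, -0.04, 0],
    [0.046, 0, 0, 0, 0],
    [0.046, 0, 0, 0, 0],
    [0.046, 0, 0, -0.4, 0],
    [0.046, 0, 0, -0.8, 0],
    [0.046, 0, 0, -0.8, 0],
    [0.046, 0, 0, -0.9, 0],
    [0.046, 0, -0.9, 0, 0],
    [0.046, 0, -0.9, 0, 0],
    [0.046, 0, -0.9, 0, 0],
    [0.046, 0, -0.9, 0, 0],
    [0.046, 0, -0.9, 0, 0],
    [0.046, 0, -0.9, 0, 0],
    [0.046, 0, -0.9, 0, 0],
    [0.046, 0, -0.9, 0, 0],
    [0.046, 0, -0.9, 0, 0],
    [0.046, 0, -0.9, 0, 0],
    [0.046, 0, -0.9, 0, 0],
    [0.046, 0, 0, 0, 0],
    [0.046, 0, 0, 0, 0]
  ]
}}

```text
t: 38.6
tool_pos: [0.5133, -0.1712, 0.1864]
orientation: [0.051, -3.14, -0.001]
force: [-0.4, 0.7, 0.4]
opening: 0.0461
gripper_force: 0.0
```

```bash
python3 - <<'E'
from h import *
c=snap('end','top'); bars(c,lambda u:.039 if u<260 else .025); go()
im=c["image"][...,::-1]; a=cv2.resize(im[195:290,140:265],None,fx=4,fy=4,interpolation=cv2.INTER_CUBIC)
s=snap('ends','scene'); b=cv2.resize(s["image"][155:225,195:295,::-1],None,fx=5,fy=5,interpolation=cv2.INTER_CUBIC)
o=np.zeros((380+0,800,3),np.uint8); o=np.zeros((600,800,3),np.uint8)
o[:250,:]=im[60:310:1][:250,:][:, :640].repeat(1,0) if 0 else cv2.resize(im[150:300,100:580],(800,250)); o[250:600,:500]=b[:350]; o[250:600,500:800]=cv2.resize(a,(300,350)); cv2.imwrite('pics/endv.png',o)
E
```

```text
[238.  241.1] 385 ctr [0.4986 0.1948] len [0.1368 0.0207] ang 2.2
[213.9 243.9] 411 ctr [0.4943 0.2589] len [0.1362 0.0215] ang 0.8
[189.7 245.6] 399 ctr [0.4901 0.3227] len [0.1359 0.0215] ang 1.2
at [ 0.5135 -0.1701  0.1865] 91.97 F [ 0.1 -0.2  0.2] t 38.65
```

View pics/endv.png

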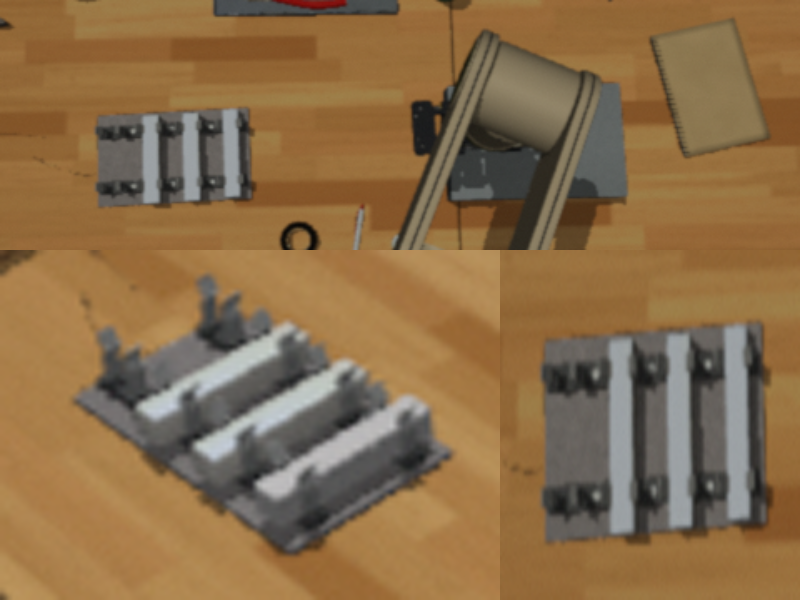

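All three bars sit level and deep in their clips, with centres within 6 mm of the slots and angles within 1.3°. The lid is shut and the arm is clear, so I'm handing in.

```bash
python3 -c "
from plant import robot
print(robot.close_job())"
```

```text
the job is handed in; nothing more can be done
None
```

The job is handed in; the hand-in returned no verdict. Bar b was the loose one and is in clip place 1, the two bench bars are in places 2 and 3, all three measured as seated, the lid is shut, and the bottle was upright when last in view at 28 s of 39 s.

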